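Close up the mixing pots with their matching cups

ROBOT

A 6-joint arm with a two-finger parallel gripper is mounted at the origin on the work surface. World frame = base frame: x ahead of the robot, y to its left, z up, the work surface at z = 0. Lengths are in m, angles in rad, forces in N, time in s.
With the tool pointing down it reaches from about 0.225 to 0.875 m from the base axis. Payload 3.4 kg.
Tool frame: the origin (TCP) lies at the very end of the fingers, on their centre line; the grasp point (between the pads) lies 19 mm behind it; z points along the fingers, y is the direction in which the jaws open and shut (so a half turn about z gives the same grasp; the last joint's range is limited). The gripper opens to 85 mm and grips with 20 to 120 N. Pads are 22 mm wide; open, the fingers measure 114 mm over their backs; the gripper's body (76 mm by 85 mm) begins 54 mm behind the grasp point. The pads swing forward as they close: fully open they stand 13 mm farther back than shut.
Start: joints at [1.178, 0.276, 1.505, -0, 1.361, -0.121], TCP at [0.154, 0.554, 0.231] pointing down, gripper open.
Joint ranges: [-2.89, 2.89], [-0.75, 2.08], [0.22, 2.7], [-1.18, 4.32], [0.11, 2.71], [-2.7, 2.7]. Speed limits (rad/s): [2.57, 2.57, 3.14, 3.14, 3.14, 3.14].

INTERFACE

Orientations are given as a unit quaternion [w, x, y, z].
In Python, from rig import manip, viewer, job gives the robot as it stands.
- The arm moves only by the shell command python3 -m crank 'ROWS' [OPENING] [FORCE]. ROWS is JSON, a list of rows, each a list of 6 numbers: the shift along the tool's x, y, z in m, then the turn, a rotation vector about the tool's x, y, z in degrees. In form: [[dx, dy, dz, rx, ry, rz], ...]. A call has 1 to 20 rows; each row is the pose to reach, as a shift and turn from the pose measured when the call began, along the tool's axes at that moment; what a row does not reach only later rows make up. A row lasts 1/8 s, in which the tool goes at most 62.5 mm and 10.7 degrees, less where a joint would pass 70% of its speed; a pose out of reach is approached as far as the arm can. A call with a gripper value outside its range is refused whole. OPENING is the opening, from 0 (shut) to 1 (fully open), set as the call begins (- or left out, the last holds). The fingers move at their own pace and stop on an object; FORCE is the grip in N (left out, the last holds). Time passes only in rows, so rows that repeat a pose let the fingers close. It gives the time, the measured TCP pose, the force and the opening at its end, in the units of the state.
- manip.get_state(): the state, without advancing time (a new reading comes with each control period).
- viewer.get_image(name): name is "scene" or "top"; returns a dict with "frame" (420x560x3 uint8, blue, green, red), "range_z" (420x560 float32, m along the optical axis (not along the pixel's ray), 0 where there is no reading), "intrinsics" (3x3 intrinsics, pixels), "world_from_camera" (4x4, takes a point from camera to world coordinates). Camera axes: x right, y up, looking along -z (the intrinsics and any distortion apply to the point x, -y, -z); pixel columns grow to the right and rows downward; lengths in m; the calibration is good to about 2 mm. A picture is of the moment at which its call begins.
- job.sign_off(): hands the job in, once; it reports no verdict.
The state is a dict: "clock": time; "qpos": joint angles; "qd": joint speeds; "effort": joint torques, N m; "position": TCP position; "ee_rot": TCP orientation; "contact_force": force on the tool from outside, world axes, zero at the start; "moment": the same for the moment, N m; "width": finger opening in m.
Only numpy, scipy, OpenCV 4.12 (cv2) and the standard library are available. Lean on these libraries where they do the work, as an engineer would, in place of code of your own. Each camera call takes 0.05 s, during which the arm holds its last target. There are 200 camera calls.

TASK

The printing class is over: close the open teal and yellow pots against dust. Lift the teal cup and the yellow cup straight up out of their tight caddy pockets by the foot, and set each one gently, mouth-down, on the pot of its own colour, rim squarely on rim, so that it stays there when you let go. Do not tip or drop the cups, leave the pots where they stand, leave the magenta cup in its pocket and do not disturb anything else on the table.

Things in the scene. Friction and masses are not known exactly. Their poses are not given: they have to be found in the camera images.
- caddy: Fixed wooden block, 304 x 108 mm, 56 mm high, standing on the table. Three round pockets (83 mm across, 50 mm deep) lie along its own x axis at -98, 0 and +98 mm. Origin: centre of its underside, on the table top. Each pocket holds one cup mouth-down, with 1.5 mm of play all round.
- teal_cup_center (a point): Centre (half-way up, on the axis) of the teal stoneware cup, mouth-down in a caddy pocket; z axis up. 90 mm tall, 140-280 g: a bowl 80 mm across, 50 mm tall, 7 mm wall, its open rim 45 mm below this point; on top a solid upright foot, 30 mm in diameter, 5 to 45 mm above this point. In the pocket only the foot stands out: the shoulder is level with the caddy top.
- yellow_cup_center (a point): Centre (half-way up, on the axis) of the yellow stoneware cup, mouth-down in a caddy pocket; z axis up. 90 mm tall, 140-280 g: a bowl 80 mm across, 50 mm tall, 7 mm wall, its open rim 45 mm below this point; on top a solid upright foot, 30 mm in diameter, 5 to 45 mm above this point. In the pocket only the foot stands out: the shoulder is level with the caddy top.
- magenta_cup_center (a point): Centre (half-way up, on the axis) of the magenta stoneware cup, mouth-down in a caddy pocket; z axis up. 90 mm tall, 140-280 g: a bowl 80 mm across, 50 mm tall, 7 mm wall, its open rim 45 mm below this point; on top a solid upright foot, 30 mm in diameter, 5 to 45 mm above this point. In the pocket only the foot stands out: the shoulder is level with the caddy top. This one is not to be used.
- teal_pot_rim (a point): Centre of the mouth, at rim height, of the open teal stoneware pot: a loose straight round pot 80 mm across, 70 mm tall, with a 7 mm wall, about 400 g, standing mouth-up on the table. The point is 70 mm above the table. z axis up.
- yellow_pot_rim (a point): Centre of the mouth, at rim height, of the open yellow stoneware pot: a loose straight round pot 80 mm across, 70 mm tall, with a 7 mm wall, about 400 g, standing mouth-up on the table. The point is 70 mm above the table. z axis up.
- brayer: Bystander. Loose ink roller lying on the table: 100 mm roller of 40 mm diameter along its own y, blue handle toward its own -x, 165 mm long in all. Origin: under the roller's middle.
- tape: Bystander. Loose blue roll of tape lying flat, 110 mm across, 24 mm high. Origin: centre of its underside. Farther out, along the far edge and the right, lie more loose bystanders out of the way of the work: two paint tubes and a scraper, under 45 mm high, and a 230 mm tall jar of brushes in the far right corner.
Not all that is in view belongs to the job. Leave any green or white look-alike of the part that bears yellow_cup_center alone.

How it is judged:
At the end, for the whole second after the job is handed in: The teal cup stands mouth-down on the teal pot and the yellow cup on the yellow pot: axes within 7 mm of each other, cup resting on the rim (height within 3 mm), cup and pot upright within 3.4 degrees, released and at rest; the magenta cup is still in its pocket, within 10 mm of where it began (horizontal distance between teal_cup_center and teal_pot_rim below 0.007 m and z of teal_cup_center in the frame of teal_pot_rim between 0.042 and 0.048 m and angle between each of teal_cup_center, teal_pot_rim, yellow_cup_center, yellow_pot_rim's own z axis and vertical below 0.06 rad and linear speed of each of teal_cup, yellow_cup below 0.02 m/s and contact force between the fingers and teal_cup below 0.1 N and horizontal distance between yellow_cup_center and yellow_pot_rim below 0.007 m and z of yellow_cup_center in the frame of yellow_pot_rim between 0.042 and 0.048 m and contact force between the fingers and yellow_cup below 0.1 N and distance of magenta_cup_center from where it was at the start of the episode below 0.01 m); the robot touches nothing.
It fails at once if a cup is tipped more than 30 degrees (angle between any of teal_cup_center, yellow_cup_center's own z axis and vertical above 0.52 rad).
It fails at once if a cup is dropped or thrown (faster than 0.45 m/s with no finger on it) ((linear speed of teal_cup above 0.45 m/s and contact force between the fingers and teal_cup below 0.05 N) or (linear speed of yellow_cup above 0.45 m/s and contact force between the fingers and yellow_cup below 0.05 N)).
It fails at once if a pot is shifted more than 30 mm (distance of any of teal_pot_rim, yellow_pot_rim from where it was at the start of the episode above 0.03 m).
It fails at once if the magenta cup is moved more than 15 mm (distance of magenta_cup_center from where it was at the start of the episode above 0.015 m).
It fails at once if another thing on the table (brayer, tape, tubes, scraper, brush jar) is moved more than 30 mm (distance of any of brayer, tape, red_tube, white_tube, scraper, brush_jar from where it was at the start of the episode above 0.03 m).
It also fails if it takes over 69 s, if anything falls off the work surface, if the arm or the gripper's body presses on something with over 40 N, if the wrist force passes 120 N, or if a joint passes its speed limit or range.

## Working session

There is one attempt and no reset: what is moved stays moved. The work goes in short steps, Python scripts to look and compute and a shell command to move; the robot and the scene stay as the last step left them, time stands still between calls to the robot, and variables do not carry over. Pictures are saved under pics/ and viewed, about 8 in all and at most 12, crops included, and the job is handed in when it is done.

```bash
mkdir -p pics; ls; python3 - <<'E'
from rig import manip, viewer
import cv2,numpy as np
for n in ["top","scene"]:
    d=viewer.get_image(n); cv2.imwrite(f"pics/{n}0.png",d["frame"]); np.savez(f"{n}0.npz",**d)
    print(n,d["intrinsics"].round(1).tolist(),d["world_from_camera"].round(3).tolist(),[k for k in d])
print(manip.get_state())
E
```

```text
pics
top [[523.1, 0.0, 287.8], [0.0, 523.1, 209.9], [0.0, 0.0, 1.0]] [[0.125, 0.971, -0.202, 0.246], [-0.992, 0.124, -0.021, 0.023], [0.004, 0.203, 0.979, 1.428], [0.0, 0.0, 0.0, 1.0]] ['frame', 'range_z', 'intrinsics', 'world_from_camera']
scene [[485.5, 0.0, 281.1], [0.0, 485.5, 199.3], [0.0, 0.0, 1.0]] [[-0.32, -0.719, 0.617, 1.227], [0.947, -0.253, 0.196, 0.276], [0.015, 0.647, 0.762, 0.97], [0.0, 0.0, 0.0, 1.0]] ['frame', 'range_z', 'intrinsics', 'world_from_camera']
{'clock': 0.1, 'qpos': array([ 1.17800588e+00,  2.76525113e-01,  1.50599837e+00,  1.16807246e-05,
        1.36068868e+00, -1.20995946e-01]), 'qd': array([-0.00046212, -0.00227792, -0.00411807, -0.00044683,  0.00138695,
       -0.00198299]), 'effort': array([ 1.03085131e-03, -4.17699265e+01, -2.46402615e+01, -3.42425055e-04,
        5.65402501e-03, -1.84079695e-06]), 'position': array([0.15418551, 0.55346239, 0.23053324]), 'ee_rot': array([-2.11262899e-04,  1.35480511e-01,  9.90779681e-01, -7.81728430e-04]), 'contact_force': array([ 0.42284144,  0.85761774, -0.55017   ]), 'moment': array([0.00918955, 0.01429916, 0.0217836 ]), 'width': 0.08566032757898341}
```

View pics/top0.png

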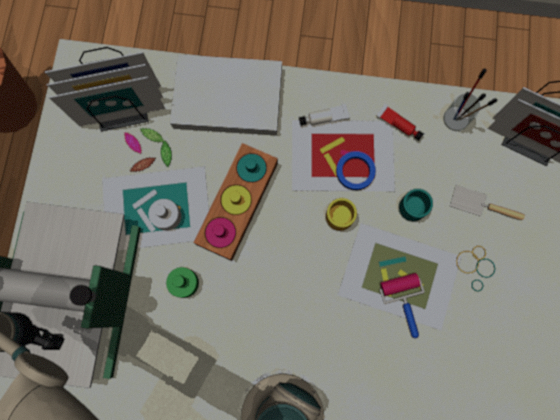

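View pics/scene0.png

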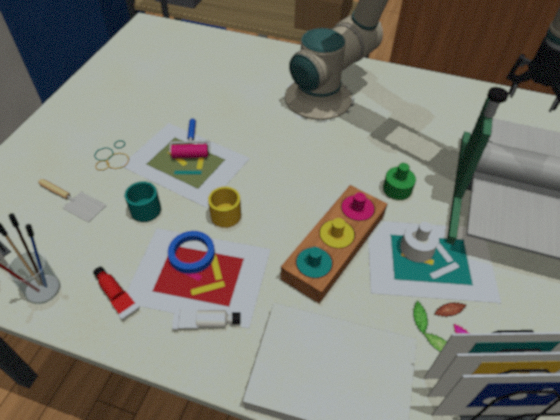

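The top view shows the teal, yellow and magenta cups in the caddy at about (252,166), (237,200) and (221,232). The teal pot is at (416,204) and the yellow pot at (342,213). The green and white look-alikes are at (182,282) and (163,212). The scene view shows the same layout, with the pots at (143,202) and (225,207). Next I'll measure them.

```bash
cat > meas.py <<'E'
import numpy as np, cv2
from scipy.optimize import least_squares
def world(d):
    K,T,Z=d["intrinsics"],d["world_from_camera"],d["range_z"]
    v,u=np.mgrid[:Z.shape[0],:Z.shape[1]]
    r=np.stack([(u-K[0,2])/K[0,0],-(v-K[1,2])/K[1,1],-np.ones_like(Z)],-1)@T[:3,:3].T
    return r,T[:3,3],T[:3,3]+r*Z[...,None]
def onplane(r,o,z): return o+r*((z-o[2])/r[...,2])[...,None]
def colmask(d,c):
    h=cv2.cvtColor(d["frame"],cv2.COLOR_BGR2HSV); lo,hi={"teal":(80,98),"yellow":(22,34),"magenta":(155,176)}[c]
    return cv2.inRange(h,(lo,90,40),(hi,255,255))>0
def circ(P):
    # outer boundary of top-face points: hull circle fit
    h=cv2.convexHull(P.astype(np.float32))[:,0]
    s=least_squares(lambda p:np.hypot(*(h-p[:2]).T)-p[2],[*h.mean(0),.04],loss="soft_l1",f_scale=.001).x
    return s
def find(d,c,near,z,tol,R):
    r,o,W=world(d); m=colmask(d,c)&(np.hypot(W[...,0]-near[0],W[...,1]-near[1])<R)&(abs(W[...,2]-z)<tol)&(d["range_z"]>0)
    P=onplane(r,o,z)[m][:,:2]
    return circ(P)if len(P)>8 else np.zeros(3),P.mean(0),np.median(W[m][:,2]),len(P)
E
python3 - <<'E'
from meas import *
S={n:dict(np.load(f"{n}0.npz")) for n in("top","scene")}
px={"top":dict(tc=(252,166),yc=(237,200),mc=(221,232),tp=(416,204),yp=(342,213)),}
r,o,W=world(S["top"])
np.set_printoptions(precision=4,suppress=True)
for k,(u,v) in px["top"].items():
    c={"t":"teal","y":"yellow","m":"magenta"}[k[0]]
    n=onplane(r,o,.05)[v,u]
    for q in S:
        for z,tol,R in ([(.096,.012,.05),(.056,.012,.06)] if k[1]=="c" else [(.07,.01,.06)]):
            s,m,zz,N=find(S[q],c,n,z,tol,R); print(k,q,z,"circ",s,"mean",m,"z",zz,N)
# tall things map
for q in S:
    r,o,W=world(S[q]); m=(W[...,2]>.12)&(S[q]["range_z"]>0)&(W[...,0]>.1)&(W[...,0]<.9)&(abs(W[...,1])<.7)
    P=W[m]
    H=np.zeros((8,14))
    for x,y,z in P:
        i,j=int((x-.1)/.1),int((y+.7)/.1); H[i,j]=max(H[i,j],z)
    print(q);print(H.round(2))
E
```

```text
tc top 0.096 circ [0.6326 0.1668 0.0149] mean [0.6326 0.1668] z 0.09567048226585473 103
tc top 0.056 circ [0.633  0.1668 0.0387] mean [0.6306 0.166 ] z 0.05548462025215839 494
tc scene 0.096 circ [0.6403 0.1698 0.016 ] mean [0.6405 0.1695] z 0.09568996663916485 148
tc scene 0.056 circ [0.6364 0.1682 0.0384] mean [0.6425 0.1693] z 0.05657782718092719 605
yc top 0.096 circ [0.5397 0.1949 0.0146] mean [0.5394 0.1954] z 0.09564478142781785 103
yc top 0.056 circ [0.5397 0.1952 0.0398] mean [0.5382 0.1949] z 0.05551441336251828 544
yc scene 0.096 circ [0.5466 0.1983 0.0164] mean [0.5466 0.1979] z 0.09536843167971853 139
yc scene 0.056 circ [0.5421 0.1965 0.0404] mean [0.5485 0.1972] z 0.056233675222830626 590
mc top 0.096 circ [0.4461 0.2233 0.0147] mean [0.4461 0.2237] z 0.09476844022625752 110
mc top 0.056 circ [0.4459 0.2235 0.0397] mean [0.4447 0.2224] z 0.0558081023097865 588
mc scene 0.096 circ [0.4535 0.2268 0.0174] mean [0.4538 0.2257] z 0.09527229897790068 124
mc scene 0.056 circ [0.449  0.2248 0.0393] mean [0.4554 0.2253] z 0.05603174105251563 494
tp top 0.07 circ [ 0.5881 -0.287
[... 819 characters left out ...]
0.   0.   0.   0.   0.21 0.21 0.21]
 [0.18 0.21 0.21 0.24 0.   0.   0.   0.   0.   0.   0.   0.21 0.21 0.21]]
scene
[[0.   0.   0.   0.   0.   0.   0.17 0.16 0.   0.   0.   0.35 0.48 0.29]
 [0.   0.   0.   0.   0.   0.   0.   0.   0.   0.   0.   0.32 0.17 0.17]
 [0.   0.   0.   0.   0.   0.   0.   0.   0.   0.   0.   0.25 0.   0.  ]
 [0.   0.   0.   0.   0.   0.   0.   0.   0.   0.   0.   0.   0.   0.  ]
 [0.   0.   0.   0.   0.   0.   0.   0.   0.   0.   0.   0.   0.   0.  ]
 [0.   0.   0.   0.   0.   0.   0.   0.   0.   0.   0.   0.   0.   0.  ]
 [0.   0.   0.   0.   0.   0.   0.   0.   0.   0.   0.   0.21 0.21 0.21]
 [0.   0.   0.2  0.24 0.   0.   0.   0.   0.   0.   0.   0.21 0.21 0.21]]
```

```bash
python3 - <<'E'
from meas import *
H=np.zeros((11,10))
for q in("top","scene"):
    d=dict(np.load(f"{q}0.npz")); r,o,W=world(d); P=W[(d["range_z"]>0)&(W[...,2]>.03)].reshape(-1,3)
    for x,y,z in P:
        i,j=int(np.floor(x/.05)),int(np.floor((y-.25)/.05))
        if 0<=i<11 and 0<=j<10: H[i,j]=max(H[i,j],z)
    print(q);print("y from .25 step .05; x from 0 step .05");print(H.round(2)); H[:]=0
d=np.load("top0.npz");cv2.imwrite("pics/c.png",cv2.resize(np.hstack([d["frame"][180:420,0:200],np.load("scene0.npz")["frame"][40:280,380:560]]),None,fx=2.1,fy=2.1))
E
```

```text
top
y from .25 step .05; x from 0 step .05
[[0.   0.   0.   0.   0.09 0.09 0.   0.   0.09 0.09]
 [0.71 0.71 0.7  0.03 0.09 0.09 0.09 0.09 0.09 0.09]
 [0.68 0.69 0.68 0.64 0.35 0.44 0.4  0.09 0.08 0.  ]
 [0.   0.   0.64 0.64 0.35 0.48 0.42 0.31 0.09 0.09]
 [0.   0.   0.   0.32 0.32 0.17 0.17 0.17 0.17 0.17]
 [0.09 0.09 0.   0.32 0.32 0.16 0.17 0.17 0.17 0.16]
 [0.09 0.1  0.   0.24 0.25 0.09 0.09 0.09 0.09 0.12]
 [0.06 0.   0.   0.03 0.09 0.09 0.09 0.09 0.09 0.09]
 [0.06 0.   0.05 0.05 0.09 0.09 0.09 0.09 0.09 0.09]
 [0.06 0.06 0.1  0.06 0.09 0.09 0.09 0.09 0.09 0.09]
 [0.06 0.   0.06 0.05 0.   0.   0.   0.   0.   0.  ]]
scene
y from .25 step .05; x from 0 step .05
[[0.   0.   0.   0.   0.03 0.08 0.09 0.08 0.09 0.  ]
 [0.   0.   0.   0.   0.04 0.09 0.09 0.08 0.09 0.  ]
 [0.   0.   0.   0.   0.35 0.46 0.09 0.09 0.09 0.  ]
 [0.   0.   0.   0.   0.35 0.48 0.4  0.29 0.   0.  ]
 [0.   0.   0.   0.31 0.32 0.17 0.16 0.16 0.16 0.  ]
 [0.09 0.09 0.   0.31 0.31 0.16 0.17 0.17 0.16 0.  ]
 [0.09 0.09 0.   0.   0.25 0.09 0.09 0.09 0.09 0.  ]
 [0.05 0.   0.   0.   0.09 0.09 0.09 0.09 0.09 0.  ]
 [0.06 0.   0.05 0.05 0.09 0.09 0.09 0.09 0.09 0.  ]
 [0.06 0.05 0.09 0.09 0.09 0.09 0.08 0.08 0.08 0.  ]
 [0.06 0.   0.05 0.05 0.   0.   0.   0.   0.   0.  ]]
```

View pics/c.png

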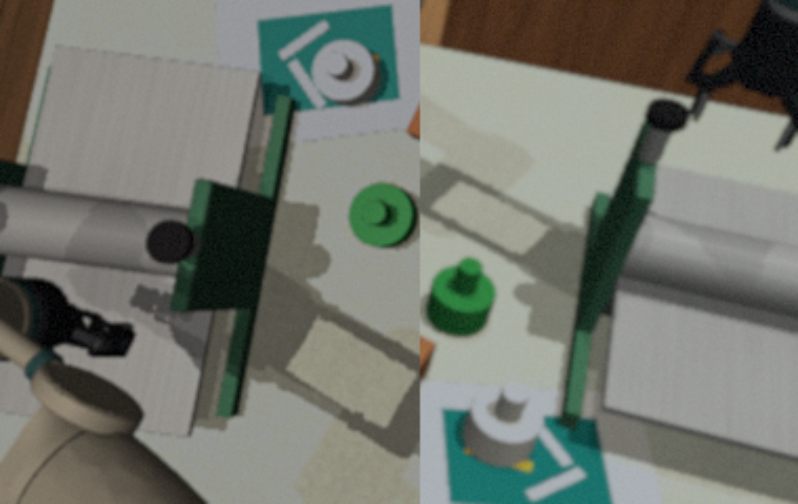

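The crop shows the press cheek and knob reaching z≈0.35 between the gripper and the workspace, so I'll rise over it first. At the same time I'll redo the fit with tighter height bands.

```bash
cat > tgt.py <<'E'
import sys,numpy as np
from rig import manip
from scipy.spatial.transform import Rotation as Ro
s=manip.get_state(); q=s["ee_rot"]; R=Ro.from_quat([q[1],q[2],q[3],q[0]])
t=np.array([float(a) for a in sys.argv[1:4]])
print("t",s["clock"],"pos",s["position"].round(4),"F",s["contact_force"].round(2),"w",round(s["width"],4))
print("tool axes\n",R.as_matrix().round(4)); print("delta tool",R.inv().apply(t-s["position"]).round(4))
E
python3 -m crank '[[0,0,-0.06,0,0,0],[0,0,-0.12,0,0,0],[0,0,-0.18,0,0,0],[0,0,-0.23,0,0,0],[0,0,-0.23,0,0,0],[0,0,-0.23,0,0,0]]' 1
python3 tgt.py 0.634 0.1675 0.40
python3 - <<'E'
from meas import *
np.set_printoptions(precision=4,suppress=True)
for q in("top","scene"):
    d=dict(np.load(f"{q}0.npz"))
    for c,n,z in(("teal",(.634,.168),.096),("yellow",(.541,.196),.096),("magenta",(.448,.224),.096),("teal",(.591,-.286),.07),("yellow",(.54,-.088),.07)):
        print(q,c,z,*find(d,c,n,z,.005,.06))
    
E
```

```text
clock: 0.85
position: [0.1543, 0.5536, 0.4593]
ee_rot: [-0.0, 0.135, 0.991, -0.002]
contact_force: [0.1, 0.5, -0.8]
width: 0.0851
t 0.85 pos [0.1543 0.5536 0.4593] F [ 0.06  0.48 -0.77] w 0.0851
tool axes
 [[-9.633e-01  2.685e-01 -1.400e-03]
 [ 2.685e-01  9.633e-01 -3.300e-03]
 [ 4.000e-04 -3.500e-03 -1.000e+00]]
delta tool [-0.5658 -0.2429  0.0599]
top teal 0.096 [0.6334 0.1669 0.0142] [0.6332 0.1668] 0.095901851562192 92
top yellow 0.096 [0.54   0.1959 0.014 ] [0.5402 0.196 ] 0.0961364944305565 87
top magenta 0.096 [0.4464 0.2241 0.0141] [0.4465 0.224 ] 0.09529144686208157 94
top teal 0.07 [ 0.5886 -0.2877  0.0384] [ 0.585  -0.2881] 0.06955258941075959 185
top yellow 0.07 [ 0.5377 -0.0893  0.0388] [ 0.5363 -0.0906] 0.06897178902450918 203
scene teal 0.096 [0.6385 0.169  0.0147] [0.6387 0.1689] 0.09617904752958978 128
scene yellow 0.096 [0.5438 0.198  0.0148] [0.5436 0.1977] 0.0958612950552084 112
scene magenta 0.096 [0.4502 0.2257 0.015 ] [0.4507 0.2254] 0.09602995591143143 98
scene teal 0.07 [ 0.5953 -0.2851  0.0392] [ 0.5988 -0.2841] 0.06933295752955015 233
scene yellow 0.07 [ 0.5437 -0.0867  0.0399] [ 0.5463 -0.0867] 0.0693226107037051 236
```

```bash
python3 -m crank '[[-0.057,-0.024,0,0,0,0],[-0.113,-0.048,0,0,0,0],[-0.17,-0.073,0,0,0,0],[-0.226,-0.097,0,0,0,0],[-0.283,-0.121,0,0,0,0],[-0.34,-0.146,0.01,0,0,0],[-0.396,-0.17,0.04,0,0,0],[-0.453,-0.194,0.09,0,0,0],[-0.51,-0.219,0.14,0,0,0],[-0.567,-0.243,0.19,0,0,0],[-0.567,-0.243,0.23,0,0,0],[-0.567,-0.243,0.26,0,0,0],[-0.567,-0.243,0.26,0,0,0],[-0.567,-0.243,0.26,0,0,0]]' 1
python3 tgt.py 0.636 0.168 0.064
python3 - <<'E'
from rig import viewer
import cv2,numpy as np
for n in ["top","scene"]:
    d=viewer.get_image(n); np.savez(f"{n}1.npz",**d)
    if n=="scene": b=d["frame"][120:340,230:470]
    else: a=d["frame"][90:310,150:350]
cv2.imwrite("pics/1.png",cv2.resize(np.hstack([a,b]),None,fx=1.8,fy=1.8))
E
```

```text
clock: 2.6
position: [0.6348, 0.167, 0.2007]
ee_rot: [-0.0, 0.135, 0.991, -0.001]
contact_force: [-0.1, 1.5, 0.3]
width: 0.0856
t 2.6 pos [0.6348 0.167  0.2007] F [-0.1   1.55  0.27] w 0.0856
tool axes
 [[-9.634e-01  2.682e-01 -1.200e-03]
 [ 2.682e-01  9.634e-01 -2.800e-03]
 [ 4.000e-04 -3.000e-03 -1.000e+00]]
delta tool [-0.001   0.0017  0.1367]
```

View pics/1.png

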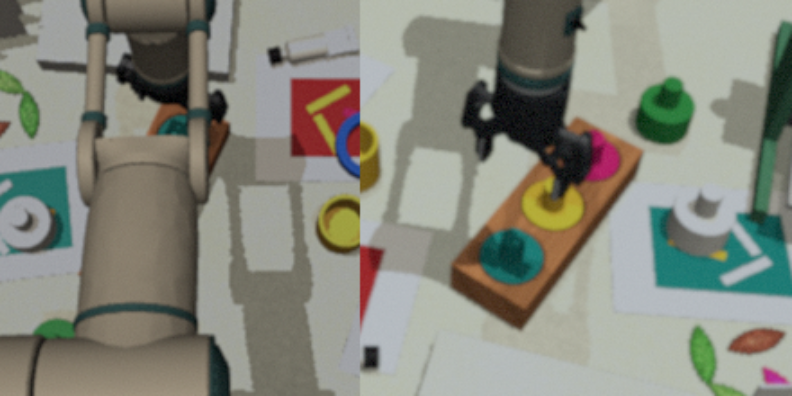

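The gripper hangs above the teal foot with the fingers straddling it, at about (540,130) in the crop. Nothing is in the way, so I'll descend.

```bash
python3 -m crank '[[-0.001,0.002,0.03,0,0,0],[-0.001,0.002,0.06,0,0,0],[-0.001,0.002,0.085,0,0,0],[-0.001,0.002,0.105,0,0,0],[-0.001,0.002,0.12,0,0,0],[-0.001,0.002,0.13,0,0,0],[-0.001,0.002,0.136,0,0,0],[-0.001,0.002,0.136,0,0,0],[-0.001,0.002,0.136,0,0,0]]' 1
python3 -m crank '[[0,0,0,0,0,0],[0,0,0,0,0,0],[0,0,0,0,0,0],[0,0,0,0,0,0],[0,0,0,0,0,0],[0,0,0,0,0,0],[0,0,0,0,0,0],[0,0,0,0,0,0]]' 0 20
python3 tgt.py 0.636 0.168 0.064
```

```text
clock: 3.82
position: [0.638, 0.1688, 0.0673]
ee_rot: [0.002, 0.135, 0.991, -0.001]
contact_force: [-0.1, -0.4, 0.3]
width: 0.0854
clock: 4.82
position: [0.6379, 0.1683, 0.0675]
ee_rot: [0.002, 0.135, 0.991, -0.001]
contact_force: [-1.9, -4.8, 4.0]
width: 0.0292
t 4.825 pos [0.6379 0.1683 0.0675] F [-1.92 -4.77  3.98] w 0.0292
tool axes
 [[-0.9635  0.2675  0.0039]
 [ 0.2675  0.9636 -0.003 ]
 [-0.0046 -0.0019 -1.    ]]
delta tool [ 0.0018 -0.0008  0.0035]
```

```bash
python3 -m crank '[[0,-0.001,0,0,0,0],[0,-0.001,0,0,0,0],[0,-0.001,0,0,0,0],[0,-0.001,0,0,0,0]]' 0 60
python3 -m crank '[[0,0,-0.003,0,0,0],[0,0,-0.006,0,0,0],[0,0,-0.01,0,0,0],[0,0,-0.01,0,0,0]]' 0 60
python3 tgt.py 0.6355 0.168 0.17
```

```text
clock: 5.32
position: [0.6378, 0.168, 0.0675]
ee_rot: [0.002, 0.135, 0.991, -0.001]
contact_force: [-0.4, -0.4, 2.5]
width: 0.0287
clock: 5.82
position: [0.638, 0.168, 0.0779]
ee_rot: [0.003, 0.135, 0.991, -0.001]
contact_force: [-0.9, 0.5, -2.2]
width: 0.0285
t 5.825 pos [0.638  0.168  0.0779] F [-0.89  0.49 -2.21] w 0.0285
tool axes
 [[-9.635e-01  2.676e-01  5.100e-03]
 [ 2.676e-01  9.635e-01 -1.900e-03]
 [-5.400e-03 -5.000e-04 -1.000e+00]]
delta tool [ 0.0019 -0.0007 -0.0921]
```

```bash
python3 -m crank '[[0,0,-0.015,0,0,0],[0,0,-0.03,0,0,0],[0,0,-0.045,0,0,0],[0,0,-0.065,0,0,0],[0,0,-0.09,0,0,0],[0,0,-0.115,0,0,0],[0,0,-0.13,0,0,0],[0,0,-0.13,0,0,0]]' 0 60
python3 -m crank '[[-0.004,-0.02,0,0,0,0],[-0.009,-0.05,0,0,0,0],[-0.014,-0.08,0,0,0,0],[-0.019,-0.11,0,0,0,0],[-0.025,-0.14,0,0,0,0],[-0.03,-0.17,0,0,0,0],[-0.035,-0.2,0,0,0,0],[-0.04,-0.23,0,0,0,0],[-0.046,-0.26,0,0,0,0],[-0.051,-0.29,0,0,0,0],[-0.056,-0.32,0,0,0,0],[-0.062,-0.35,0,0,0,0],[-0.067,-0.38,0,0,0,0],[-0.072,-0.41,0,0,0,0],[-0.076,-0.43,0,0,0,0],[-0.079,-0.445,0,0,0,0],[-0.08,-0.45,0,0,0,0],[-0.08,-0.45,0,0,0,0],[-0.08,-0.45,0,0,0,0]]' 0 60
python3 tgt.py 0.594 -0.286 0.18
```

```text
clock: 6.82
position: [0.6381, 0.1684, 0.2097]
ee_rot: [0.004, 0.135, 0.991, -0.0]
contact_force: [-0.1, 0.0, -2.5]
width: 0.0284
clock: 9.2
position: [0.5949, -0.2856, 0.2101]
ee_rot: [0.004, 0.135, 0.991, 0.0]
contact_force: [0.2, 0.5, -2.9]
width: 0.0281
t 9.2 pos [ 0.5949 -0.2856  0.2101] F [ 0.19  0.48 -2.91] w 0.0281
tool axes
 [[-9.638e-01  2.666e-01  8.400e-03]
 [ 2.666e-01  9.638e-01 -9.000e-04]
 [-8.300e-03  1.400e-03 -1.000e+00]]
delta tool [ 0.001  -0.0007  0.0301]
```

```bash
python3 -m crank '[[0.001,-0.001,0.015,0,0.48,0],[0.001,-0.001,0.03,0,0.48,0],[0.001,-0.001,0.045,0,0.48,0],[0.001,-0.001,0.055,0,0.48,0],[0.001,-0.001,0.055,0,0.48,0],[0.001,-0.001,0.055,0,0.48,0]]' 0 60
python3 tgt.py 0.594 -0.286 0.1315
python3 - <<'E'
from rig import viewer
from meas import *
np.set_printoptions(precision=4,suppress=True)
for n in ["top","scene"]:
    d=viewer.get_image(n); np.savez(f"{n}2.npz",**d)
    if n=="scene": b=d["frame"][90:270,60:290]
    else: a=d["frame"][130:310,330:500]
    r,o,W=world(d); m=colmask(d,"teal")&(np.hypot(W[...,0]-.594,W[...,1]+.286)<.08)
    h,e=np.histogram(W[m][:,2],np.arange(0,.2,.01)); print(n,h)
cv2.imwrite("pics/2.png",cv2.resize(np.hstack([a,b]),None,fx=2,fy=2))
E
```

```text
clock: 9.95
position: [0.5945, -0.2866, 0.1554]
ee_rot: [0.0, 0.135, 0.991, 0.001]
contact_force: [0.5, 0.9, -1.7]
width: 0.0282
t 9.95 pos [ 0.5945 -0.2866  0.1554] F [ 0.48  0.88 -1.66] w 0.0282
tool axes
 [[-9.638e-01  2.667e-01  1.000e-03]
 [ 2.667e-01  9.638e-01  9.000e-04]
 [-8.000e-04  1.100e-03 -1.000e+00]]
delta tool [0.0007 0.0004 0.0239]
top [ 0  0  0  0  0  0  0  0  0  0  0  0  0  0  1  0  0  1 10]
scene [ 41 106  98  90  83  87 116  60   0  41  87  86  93  99 456  18  21  23
  44]
```

View pics/2.png

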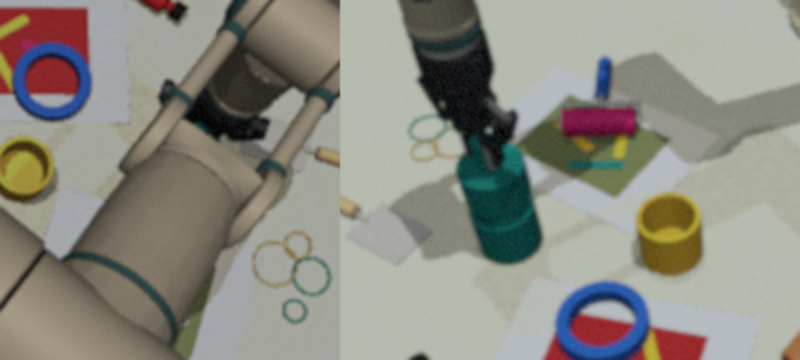

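The cup hangs over the teal pot and the two look concentric; in the right-hand scene crop the cup is at about (495,175) and the pot at (505,230). I'll fit the visible side walls of both to get the offset.

```bash
cat >> meas.py <<'E'
def wall(d,c,near,z0,z1,rad=.04):
    r,o,W=world(d); m=colmask(d,c)&(np.hypot(W[...,0]-near[0],W[...,1]-near[1])<.065)&(W[...,2]>z0)&(W[...,2]<z1)
    P=W[m][:,:2]
    f=least_squares(lambda p:np.hypot(*(P-p).T)-rad,near,loss="soft_l1",f_scale=.001)
    return f.x,len(P),np.median(abs(f.fun))
E
python3 - <<'E'
from meas import *
d=dict(np.load("scene2.npz")); n=(.594,-.286)
for a,b in((.01,.065),(.01,.04),(.04,.065),(.1,.135),(.1,.118),(.118,.135)): print(a,b,wall(d,"teal",n,a,b))
r,o,W=world(d); m=colmask(d,"teal")&(np.hypot(W[...,0]-n[0],W[...,1]-n[1])<.05)&(abs(W[...,2]-.144)<.004); print("shoulder",np.median(W[m][:,2]),circ(onplane(r,o,.144)[m][:,:2]))
d0=dict(np.load("scene0.npz")); print("pot before",wall(d0,"teal",n,.01,.065),"ypot",wall(d0,"yellow",(.54,-.088),.01,.065))
E
```

```text
0.01 0.065 (array([ 0.59183963, -0.28754909]), 505, np.float64(0.0011856610266770123))
0.01 0.04 (array([ 0.59219884, -0.28749432]), 294, np.float64(0.0014141431244635363))
0.04 0.065 (array([ 0.59144739, -0.28761497]), 211, np.float64(0.0010154292375146798))
0.1 0.135 (array([ 0.59206411, -0.28537814]), 313, np.float64(0.0007089169505884452))
0.1 0.118 (array([ 0.59207802, -0.28545706]), 159, np.float64(0.0007164193304008415))
0.118 0.135 (array([ 0.59204531, -0.28529164]), 154, np.float64(0.0006886505968021275))
shoulder 0.14422321001435995 [ 0.59580375 -0.28113683  0.03893434]
pot before (array([ 0.59315532, -0.28495787]), 779, np.float64(0.0034852055081403613)) ypot (array([ 0.54266998, -0.08527807]), 602, np.float64(0.0037290150601742775))
```

```bash
python3 -m crank '[[0,-0.001,0.007,0,0,0],[0,-0.001,0.013,0,0,0],[0,-0.001,0.018,0,0,0],[0,-0.001,0.021,0,0,0],[0,-0.001,0.022,0,0,0],[0,-0.001,0.022,0,0,0],[0,-0.001,0.022,0,0,0]]' 0 60
python3 -m crank '[[0,0,0.001,0,0,0],[0,0,0.001,0,0,0],[0,0,0.001,0,0,0]]' 0 60
python3 tgt.py 0.594 -0.287 0.1315
```

```text
clock: 10.92
position: [0.5945, -0.2877, 0.134]
ee_rot: [0.001, 0.135, 0.991, 0.0]
contact_force: [-0.4, 0.3, -2.1]
width: 0.0285
clock: 11.3
position: [0.5945, -0.2877, 0.133]
ee_rot: [0.001, 0.135, 0.991, 0.0]
contact_force: [0.3, 0.8, -2.0]
width: 0.028
t 11.3 pos [ 0.5945 -0.2877  0.133 ] F [ 0.34  0.82 -2.04] w 0.028
tool axes
 [[-9.638e-01  2.667e-01  2.000e-03]
 [ 2.667e-01  9.638e-01  3.000e-04]
 [-1.800e-03  8.000e-04 -1.000e+00]]
delta tool [0.0007 0.0006 0.0015]
```

```bash
python3 -m crank '[[0,0,0.001,0,0,0],[0,0,0.001,0,0,0],[0,0,0.001,0,0,0]]' 0 60
python3 -m crank '[[0,0,0.001,0,0,0],[0,0,0.001,0,0,0],[0,0,0.001,0,0,0]]' 0 60
```

```text
clock: 11.68
position: [0.5945, -0.2877, 0.132]
ee_rot: [0.001, 0.135, 0.991, 0.0]
contact_force: [0.2, 0.2, -1.9]
width: 0.0284
clock: 12.05
position: [0.5946, -0.2878, 0.1316]
ee_rot: [0.001, 0.135, 0.991, 0.0]
contact_force: [-1.7, -0.7, 1.7]
width: 0.0282
```

Contact is made: Fz went from -1.9 to +1.7 N at the expected height. I'll release gently.

```bash
python3 -m crank '[[0,0,0,0,0,0],[0,0,0,0,0,0],[0,0,0,0,0,0]]' 0 20
python3 -m crank '[[0,0,0,0,0,0],[0,0,0,0,0,0],[0,0,0,0,0,0],[0,0,0,0,0,0],[0,0,0,0,0,0],[0,0,0,0,0,0]]' 1 20
python3 -m crank '[[0,0,-0.02,0,0,0],[0,0,-0.05,0,0,0],[0,0,-0.09,0,0,0],[0,0,-0.13,0,0,0],[0,0,-0.13,0,0,0],[0,0,-0.13,0,0,0]]' 1
python3 tgt.py 0.5425 0.197 0.24
python3 - <<'E'
from rig import viewer
from meas import *
d=viewer.get_image("scene"); np.savez("scene3.npz",**d)
n=(.594,-.286)
for a,b in((.01,.065),(.075,.115)): print(a,b,wall(d,"teal",n,a,b))
cv2.imwrite("pics/3.png",cv2.resize(d["frame"][90:270,60:290],None,fx=2,fy=2))
E
```

```text
clock: 12.42
position: [0.5946, -0.2878, 0.1316]
ee_rot: [0.001, 0.135, 0.991, 0.0]
contact_force: [-1.4, 0.3, 0.3]
width: 0.0285
clock: 13.18
position: [0.5946, -0.2878, 0.1316]
ee_rot: [0.001, 0.135, 0.991, 0.0]
contact_force: [0.1, 0.5, -0.3]
width: 0.0857
clock: 13.92
position: [0.5938, -0.2875, 0.2609]
ee_rot: [0.001, 0.135, 0.991, 0.0]
contact_force: [-0.3, 0.2, -0.2]
width: 0.0856
t 13.925 pos [ 0.5938 -0.2875  0.2609] F [-0.34  0.19 -0.18] w 0.0856
tool axes
 [[-9.638e-01  2.667e-01  1.500e-03]
 [ 2.667e-01  9.638e-01  5.000e-04]
 [-1.300e-03  9.000e-04 -1.000e+00]]
delta tool [0.1787 0.4533 0.0211]
0.01 0.065 (array([ 0.59182761, -0.28776408]), 424, np.float64(0.0007995335534104718))
0.075 0.115 (array([ 0.59162479, -0.2866017 ]), 351, np.float64(0.0009002379249830397))
```

View pics/3.png

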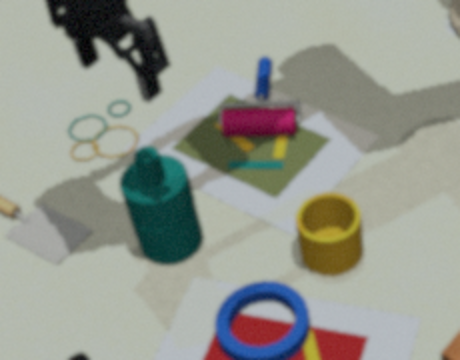

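The teal cup stands squarely on its pot at (160,210) in the crop; the wall fits put the axes about 1.2 mm apart. Yellow is next.

```bash
python3 -m crank '[[0.02,0.05,0,0,0,0],[0.04,0.1,0,0,0,0],[0.06,0.15,0,0,0,0],[0.08,0.2,0,0,0,0],[0.1,0.25,0,0,0,0],[0.118,0.3,0,0,0,0],[0.138,0.35,0,0,0,0],[0.158,0.4,0.01,0,0,0],[0.171,0.433,0.03,0,0,0],[0.1785,0.453,0.06,0,0,0],[0.1785,0.453,0.08,0,0,0],[0.1785,0.453,0.08,0,0,0],[0.1785,0.453,0.08,0,0,0]]' 1
python3 tgt.py 0.5425 0.197 0.0675
```

```text
clock: 15.6
position: [0.5425, 0.1967, 0.1808]
ee_rot: [-0.0, 0.135, 0.991, 0.001]
contact_force: [-0.3, -0.4, -0.4]
width: 0.0855
t 15.6 pos [0.5425 0.1967 0.1808] F [-0.32 -0.43 -0.45] w 0.0855
tool axes
 [[-9.637e-01  2.671e-01 -0.000e+00]
 [ 2.671e-01  9.637e-01  1.300e-03]
 [ 4.000e-04  1.200e-03 -1.000e+00]]
delta tool [0.000e+00 1.000e-04 1.133e-01]
```

```bash
python3 -m crank '[[0,0,0.03,0,0,0],[0,0,0.055,0,0,0],[0,0,0.075,0,0,0],[0,0,0.09,0,0,0],[0,0,0.1,0,0,0],[0,0,0.11,0,0,0],[0,0,0.113,0,0,0],[0,0,0.113,0,0,0],[0,0,0.113,0,0,0]]' 1
python3 -m crank '[[0,0,0,0,0,0],[0,0,0,0,0,0],[0,0,0,0,0,0],[0,0,0,0,0,0],[0,0,0,0,0,0],[0,0,0,0,0,0],[0,0,0,0,0,0],[0,0,0,0,0,0]]' 0 20
python3 tgt.py 0.5425 0.197 0.0675
```

```text
clock: 16.73
position: [0.5429, 0.1969, 0.0682]
ee_rot: [0.0, 0.135, 0.991, 0.001]
contact_force: [-0.3, -1.2, 0.4]
width: 0.085
clock: 17.73
position: [0.5429, 0.1969, 0.0683]
ee_rot: [0.0, 0.135, 0.991, 0.001]
contact_force: [-0.2, -1.0, 2.6]
width: 0.0293
t 17.725 pos [0.5429 0.1969 0.0683] F [-0.18 -1.02  2.57] w 0.0293
tool axes
 [[-9.637e-01  2.669e-01  9.000e-04]
 [ 2.669e-01  9.637e-01  1.300e-03]
 [-5.000e-04  1.500e-03 -1.000e+00]]
delta tool [0.0004 0.     0.0008]
```

```bash
python3 -m crank '[[0,0,0,0,0,0],[0,0,0,0,0,0],[0,0,-0.003,0,0,0],[0,0,-0.01,0,0,0],[0,0,-0.025,0,0,0],[0,0,-0.04,0,0,0],[0,0,-0.06,0,0,0],[0,0,-0.085,0,0,0],[0,0,-0.11,0,0,0],[0,0,-0.13,0,0,0],[0,0,-0.14,0,0,0],[0,0,-0.14,0,0,0]]' 0 60
python3 -m crank '[[-0.005,-0.02,0,0,0,0],[-0.014,-0.05,0,0,0,0],[-0.022,-0.08,0,0,0,0],[-0.03,-0.11,0,0,0,0],[-0.038,-0.14,0,0,0,0],[-0.046,-0.17,0,0,0,0],[-0.054,-0.2,0,0,0,0],[-0.063,-0.23,0,0,0,0],[-0.07,-0.257,0,0,0,0],[-0.074,-0.27,0,0,0,0],[-0.075,-0.275,0,0,0,0],[-0.075,-0.275,0.015,0,0,0],[-0.075,-0.275,0.035,0,0,0],[-0.075,-0.275,0.05,0,0,0],[-0.075,-0.275,0.05,0,0,0],[-0.075,-0.275,0.05,0,0,0]]' 0 60
python3 tgt.py 0.5417 -0.088 0.1323
python3 - <<'E'
from rig import viewer
from meas import *
d=viewer.get_image("scene"); np.savez("scene4.npz",**d)
n=(.542,-.088)
for a,b in((.01,.065),(.1,.135)): print(a,b,wall(d,"yellow",n,a,b))
cv2.imwrite("pics/4.png",cv2.resize(d["frame"][90:270,100:330],None,fx=2,fy=2))
E
```

```text
clock: 19.23
position: [0.5431, 0.1968, 0.2093]
ee_rot: [0.001, 0.135, 0.991, 0.001]
contact_force: [0.2, 0.6, -1.6]
width: 0.0282
clock: 21.22
position: [0.5425, -0.0879, 0.1591]
ee_rot: [0.002, 0.134, 0.991, 0.001]
contact_force: [0.1, 0.8, -2.5]
width: 0.0282
t 21.225 pos [ 0.5425 -0.0879  0.1591] F [ 0.07  0.8  -2.54] w 0.0282
tool axes
 [[-0.9639  0.2664  0.0035]
 [ 0.2664  0.9639  0.0016]
 [-0.003   0.0025 -1.    ]]
delta tool [ 0.0009 -0.0004  0.0268]
0.01 0.065 (array([ 0.54014274, -0.08826053]), 386, np.float64(0.0009388677328767935))
0.1 0.135 (array([ 0.54140165, -0.08695466]), 239, np.float64(0.0006912743084950615))
```

View pics/4.png

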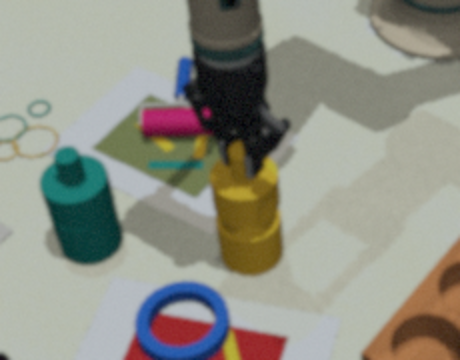

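The yellow cup hangs over its pot; in the crop the cup is at about (245,190) and the pot at (250,240). The offset is about 1.3 mm in both x and y. I'll correct that and lower.

```bash
python3 -m crank '[[0.001,-0.001,0.007,0,0,0],[0.001,-0.001,0.014,0,0,0],[0.001,-0.001,0.02,0,0,0],[0.001,-0.001,0.023,0,0,0],[0.001,-0.001,0.025,0,0,0],[0.001,-0.001,0.025,0,0,0],[0.001,-0.001,0.025,0,0,0]]' 0 60
python3 -m crank '[[0,0,0.001,0,0,0],[0,0,0.001,0,0,0],[0,0,0.001,0,0,0]]' 0 60
python3 -m crank '[[0,0,0.001,0,0,0],[0,0,0.001,0,0,0],[0,0,0.001,0,0,0]]' 0 60
```

```text
clock: 22.15
position: [0.5418, -0.0888, 0.1346]
ee_rot: [0.002, 0.134, 0.991, 0.001]
contact_force: [0.6, 0.0, -1.8]
width: 0.0281
clock: 22.52
position: [0.5418, -0.0888, 0.1336]
ee_rot: [0.002, 0.134, 0.991, 0.001]
contact_force: [-0.1, 0.7, -3.0]
width: 0.0284
clock: 22.9
position: [0.5418, -0.0888, 0.1326]
ee_rot: [0.002, 0.134, 0.991, 0.001]
contact_force: [0.1, 0.1, -1.6]
width: 0.0279
```

```bash
python3 -m crank '[[0,0,0.001,0,0,0],[0,0,0.001,0,0,0],[0,0,0.001,0,0,0]]' 0 60
```

```text
clock: 23.28
position: [0.5421, -0.089, 0.1323]
ee_rot: [0.003, 0.135, 0.991, 0.001]
contact_force: [-1.0, -0.8, 5.2]
width: 0.0288
```

Contact is firm at the expected height. I'll release and back off.

```bash
python3 -m crank '[[0,0,0,0,0,0],[0,0,0,0,0,0],[0,0,0,0,0,0]]' 0 20
python3 -m crank '[[0,0,0,0,0,0],[0,0,0,0,0,0],[0,0,0,0,0,0],[0,0,0,0,0,0],[0,0,0,0,0,0],[0,0,0,0,0,0]]' 1 20
python3 -m crank '[[0,0,-0.02,0,0,0],[0,0,-0.05,0,0,0],[0,0,-0.09,0,0,0],[0,0,-0.14,0,0,0],[0,0,-0.2,0,0,0],[0.03,0.05,-0.2,0,0,0],[0.06,0.1,-0.2,0,0,0],[0.1,0.14,-0.2,0,0,0],[0.14,0.17,-0.2,0,0,0],[0.14,0.17,-0.2,0,0,0],[0.14,0.17,-0.2,0,0,0]]' 1
python3 - <<'E'
from rig import viewer
from meas import *
np.set_printoptions(precision=4,suppress=True)
d=viewer.get_image("scene"); t=viewer.get_image("top")
for c,n in(("teal",(.594,-.286)),("yellow",(.542,-.088))):
    print(c,wall(d,c,n,.01,.065),wall(d,c,n,.075,.115))
    for k in(d,t): print(find(k,c,n,.16,.006,.06),find(k,c,n,.12,.006,.06))
print("magenta",find(d,"magenta",(.45,.2255),.096,.005,.06))
a=cv2.resize(d["frame"],(400,300));b=cv2.resize(t["frame"],(400,300)); cv2.imwrite("pics/5.png",np.hstack([a,b]))
E
```

```text
clock: 23.65
position: [0.5421, -0.0889, 0.1324]
ee_rot: [0.003, 0.134, 0.991, 0.001]
contact_force: [-0.3, -0.6, 3.7]
width: 0.028
clock: 24.4
position: [0.5421, -0.089, 0.1324]
ee_rot: [0.003, 0.135, 0.991, 0.001]
contact_force: [-0.0, 0.1, 0.5]
width: 0.0852
clock: 25.78
position: [0.4516, 0.1119, 0.3322]
ee_rot: [0.003, 0.134, 0.991, 0.001]
contact_force: [1.0, 0.1, -0.8]
width: 0.0858
teal (array([ 0.5916, -0.2876]), 423, np.float64(0.0009368991985745784)) (array([ 0.5919, -0.2866]), 343, np.float64(0.0008486246829174302))
(array([ 0.5955, -0.2826,  0.0142]), array([ 0.5956, -0.2833]), np.float64(0.15965919412756913), 95) (array([ 0.596 , -0.2828,  0.0395]), array([ 0.6012, -0.2793]), np.float64(0.12015666922934026), 500)
(array([ 0.5899, -0.2862,  0.0147]), array([ 0.59  , -0.2863]), np.float64(0.15925193639451862), 113) (array([ 0.5886, -0.2866,  0.0387]), array([ 0.5859, -0.2845]), np.float64(0.11989436715202095), 531)
yellow (array([ 0.54  , -0.0884]), 301, np.float64(0.0006928929874491646)) (array([ 0.5409, -0.0882]), 251, np.float64(0.0007711658718217856))
(array([ 0.5448, -0.0869,  0.0149]), array([ 0.545 , -0.0865]), np.float64(0.15974301010729203), 106) (array([ 0.5453, -0.0866,  0.0401]), array([ 0.5505, -0.0836]), np.float64(0.12012248040675128), 520)
(array([ 0.5393, -0.0884,  0.0145]), array([ 0.5395, -0.088 ]), np.float64(0.15940007053266791), 107) (array([ 0.539 , -0.0886,  0.0386]), array([ 0.5372, -0.0876]), np.float64(0.11990096786813753), 551)
magenta (array([0.4506, 0.2257, 0.0152]), array([0.451 , 0.2256]), np.float64(0.09570128105502096), 101)
```

View pics/5.png

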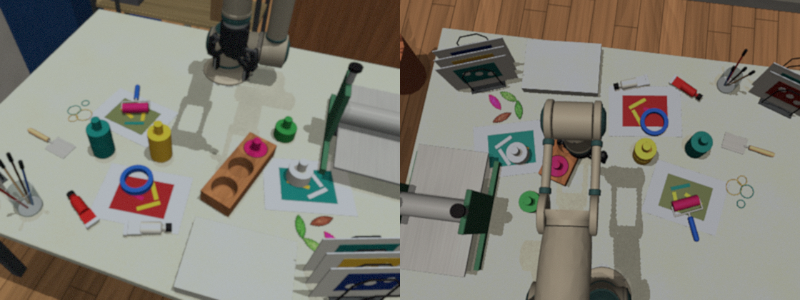

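Both cups stand on their own pots, at (101,138) and (159,141) in the scene half. The magenta cup is still in its pocket, the other things haven't moved, and the arm is clear.

```bash
python3 -c "
from rig import job; print(job.sign_off())"
```

```text
the job is handed in; nothing more can be done
None
```

I lifted the teal and yellow cups out of the caddy by the foot and set each one mouth-down on the pot of its own colour. I released both, moved the arm clear and handed the job in at about 26 s of the 69 s allowed.

- **Alignment:** wall fits in the scene view put cup and pot axes about 1.0 mm apart for teal and 0.9 mm for yellow (limit 7 mm).
- **Height:** the cup tops read 0.159–0.160 m and the shoulders 0.120 m, as expected for rim resting on rim.
- **Everything else:** the pots stayed within about 3 mm of where they began, which is within measuring error. The magenta cup shifted less than 1 mm. The other things looked unmoved in the last picture, but I did not measure them.
- **Disagreement:** the two cameras gave absolute positions about 5–7 mm apart, mainly in x. I averaged them for the approach and did the final centring from cup-to-pot offsets within one view. I saw no failed checks.

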